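# Return the resin sample and bring it into the camera's mirror

### The job

Put the orange printed sample back upright, fully down, into the storage socket with the orange label and let go of it. Then take the yellow grip of the sprung inspection mirror and turn it until the little camera on the rail, looking into the middle of the mirror, sees the orange sample's marker reflected, and finish with the fingers still holding the mirror at that angle, since it springs back if released. Leave the other samples in their sockets and do not disturb the bottles, scraper, brush and funnel.

Things in the scene. Friction and masses are not known exactly. Their poses are not given: they have to be found in the camera images.
- sample_orange_mid (a point): orange printed resin colour sample, a round tower 100 mm tall, upright: foot 30 mm in diameter (lower 26 mm, 3 mm chamfer at the bottom), stem and white head 24 mm in diameter, a 10 mm black marker band round the head centred 88 mm above the bottom; about 60 g. Starts standing upright on the open table. This point is on its axis, half-way up (50 mm above its bottom); z along its axis, up
- sample_orange_marker (a point): centre of the orange sample's black marker band, on its axis, 88 mm above its bottom (96 mm above the table once the sample is home)
- slot_orange_mouth (a point): white storage socket 76 x 76 x 30 mm, fixed to the table, with orange label strips on its top and sides; a vertical round hole 34 mm in diameter and 22 mm deep; this point is the centre of the hole's mouth, 30 mm above the table (hole floor 8 mm above the table). It is empty at the start; the sample's centre is 28 mm above this point when fully home
- slot_green_mouth (a point): white storage socket 76 x 76 x 30 mm, fixed to the table, with green label strips on its top and sides; a vertical round hole 34 mm in diameter and 22 mm deep; this point is the centre of the hole's mouth, 30 mm above the table (hole floor 8 mm above the table). It holds the green sample
- slot_blue_mouth (a point): white storage socket 76 x 76 x 30 mm, fixed to the table, with blue label strips on its top and sides; a vertical round hole 34 mm in diameter and 22 mm deep; this point is the centre of the hole's mouth, 30 mm above the table (hole floor 8 mm above the table). It holds the blue sample
- sample_green_mid (a point): green sample, same shape as the orange one, standing in the green socket; its point half-way up. Leave it
- sample_blue_mid (a point): blue sample, same shape as the orange one, standing in the blue socket; its point half-way up. Leave it
- camera_lens (a point): front of the lens of the small black camera, 96 mm above the table, on the end of a fixed aluminium rail, 280 mm from the mirror's axis. It looks along the rail at the middle of the mirror. Its own picture is not available, nor do other pictures show reflections: go by the law of reflection, see mirror_face
- mirror_grip (a point): yellow grip plate above the mirror, 16 mm thick, 44 mm wide, 135 to 179 mm above the table, to be pinched across its thickness from above. This point is on the mirror's vertical turning axis, 160 mm above the table; x across the thickness, along the normal out of the reflecting face; y along the width; z up
- mirror_face (a point): centre of the upright reflecting face (72 x 70 mm, in a black frame 80 mm wide, 57 to 135 mm above the table), on the turning axis, 96 mm up; axes as the grip's. The marker is seen when the face's normal (x), seen from above, bisects the directions from here to the lens and to the marker
- mirror (a joint): turn of the mirror about its vertical axis, rad, 0 to 1.5, growing counter-clockwise seen from above. At 0 the face's normal is turned 0.052 rad counter-clockwise from the direction towards the camera lens. A light spring (0.03 Nm at 0, 0.12 Nm at 1.5) returns it to 0, where it starts
- sight_line (a point): the camera's line of sight after reflection, shown by a red pointer 90 mm long, 34 mm above the table under the mirror, geared to turn twice as far as the mirror. This point is on the mirror's axis 96 mm above the table, x along the reflected line of sight (the pointer's way), z up. The marker is seen in the middle of the mirror when it lies on this x axis
- bottle_a: brown resin bottle, 68 mm in diameter, 180 mm tall, standing; origin at the centre of its underside. Leave it
- bottle_b: second brown resin bottle, same size; origin at the centre of its underside. Leave it
- scraper: scraper lying on the table, 280 mm long, up to 20 mm high, handle to its -x, origin near mid-length. Leave it
- brush: cleaning brush lying on the table, 190 mm long, 20 mm high, handle to its -x, origin near mid-length. Leave it
- funnel: blue funnel standing mouth down, 100 mm in diameter, 75 mm tall; origin at the centre of its underside. Leave it
Not all that is in view belongs to the job. Of the things shaped like the part that bears sample_orange_mid, the orange one is meant.

How it is judged (in metres and radians):
On the way, in this order (a step that is already met when the one before it is completed fails the run):
1. the orange sample stands fully home in the orange-labelled socket and is let go (horizontal distance between sample_orange_mid and slot_orange_mouth below 0.006 m and z of sample_orange_mid in the frame of slot_orange_mouth between 0.024 and 0.031 m and angle between sample_orange_mid's own z axis and vertical below 0.08 rad and contact force between the fingers and sample_orange below 0.1 N), for 0.3 s.
2. the mirror is held at the angle at which the camera sees the orange sample's marker (all of step 1 and y of sample_orange_marker in the frame of sight_line between -0.02 and 0.02 m and x of sample_orange_marker in the frame of sight_line above 0.05 m and contact force between the fingers and mirror above 1 N and velocity of joint mirror between -0.1 and 0.1 rad/s), for 0.3 s.
At the end, for the whole second after the job is handed in: Orange sample untouched, upright within 0.08 rad in the orange socket, within 6 mm of its axis and 3 mm of its floor; reflected line of sight within 20 mm sideways of its marker's centre; fingers press the mirror with over 1 N and it is still (under 0.1 rad/s) (all of step 2); the arm keeps its last pose, push and grip.
It fails at once if another sample, a bottle, the scraper, the brush or the funnel is moved by more than 20 mm (distance of any of sample_green_mid, sample_blue_mid, bottle_a, bottle_b, scraper, brush, funnel from where it was at the start of the episode above 0.02 m).
It also fails if it takes over 51 s, if anything falls off the work surface, if the arm or the gripper's body presses on something with over 40 N, if the wrist force passes 120 N, or if a joint passes its speed limit or range.

### The arm

A 6-joint arm with a two-finger parallel gripper is mounted at the origin on the work surface. World frame = base frame: x ahead of the robot, y to its left, z up, the work surface at z = 0. Lengths are in m, angles in degrees, forces in N, time in s.
With the tool pointing down it reaches from about 0.325 to 0.9 m from the base axis. Payload 3.5 kg.
Tool frame: the origin (TCP) lies at the very end of the fingers, on their centre line; the grasp point (between the pads) lies 19 mm behind it; z points along the fingers, y is the direction in which the jaws open and shut (so a half turn about z gives the same grasp; the last joint's range is limited). The gripper opens to 85 mm and grips with 20 to 120 N. Pads are 22 mm wide; open, the fingers measure 114 mm over their backs; the gripper's body (76 mm by 85 mm) begins 54 mm behind the grasp point. The pads swing forward as they close: fully open they stand 13 mm farther back than shut.
Start: joints at [67.128, 15.837, -1.513, 72.651, 0, 84.076], TCP at [0.182, 0.598, 0.231] pointing down, gripper open.
Joint ranges: [-178.77, 178.77], [-48.84, 107.48], [-61.69, 71.31], [-111.58, 123.2], [-90, 87.43], [-180, 180]. Speed limits (degrees/s): [147.25, 147.25, 180, 180, 180, 180].

### API

Orientations are given as a 3x3 rotation matrix whose columns are the frame's x, y, z axes.
In Python, from rig import ctrl, claw, sensors, vision gives the robot as it stands. Calls block until the motion is done:
- ctrl.move_to(position, orientation): joint-space move of the TCP to a pose.
- ctrl.move_straight(position, rotation=None, velocity=0.15, stop_force=None): straight line of the TCP; rotation=None keeps the orientation; velocity is the mean speed in m/s. With stop_force (N) it stops when the force on the tool has changed by that much, and returns True; else False.
- ctrl.set_joints(angles): joint-space move.
- claw.grip(opening, force=None): finger opening in m; force is the grip in N (None keeps the last); returns when the fingers have stopped.
- ctrl.hold(seconds).
- ctrl.ik(position, orientation): joint angles nearest the present ones, or None.
- sensors.read_state(): the state.
- vision.get_image(name): name is "scene" or "top"; returns (picture, depth): 480x640x3 uint8, red, green, blue; 480x640 float32, m along the optical axis (not along the pixel's ray), 0 where there is no reading.
- vision.camera_params(name): a dict with "intrinsics" (3x3 intrinsics, pixels), "k1" (the pictures are not rectified: a ray, as slopes to the right and down, at radius r is drawn at 1 + k1 r^2 times it, then the intrinsics apply), "R" (3x3) and "t" (3): a world point X has camera coordinates R X + t. Camera axes: x right, y down, z forward; pixel columns grow to the right and rows downward; lengths in m; the calibration is good to about 2 mm. A picture is of the moment at which its call begins. camera_params takes no time and is no camera call.
A pose or a line that the arm cannot do raises ctrl.Unreachable and nothing moves.
- ctrl.finish_job(): hands the job in, once; it reports no verdict.
The state is a dict: "time_s": time; "joint_pos": joint angles; "dq": joint speeds; "tau": joint torques, N m; "position": TCP position; "ee_rot": TCP orientation; "ft_force": force on the tool from outside, world axes, zero at the start; "wrist_torque": the same for the moment, N m; "grip_width": finger opening in m.
Only numpy, scipy, OpenCV 4.12 (cv2) and the standard library are available. Lean on these libraries where they do the work, as an engineer would, in place of code of your own. Each camera call takes 0.05 s, during which the arm holds its last target.

## Working session

There is one attempt and no reset: what is moved stays moved. The work goes in short steps, each a Python script; the robot and the scene stay as the last script left them, time stands still between calls to the robot, and variables do not carry over. Pictures are saved under pics/ and viewed, and the job is handed in when it is done.

```bash
ls; mkdir -p pics
python3 - <<'E'
from rig import ctrl, claw, sensors, vision
import cv2,numpy as np
for n in("scene","top"):
    im,d=vision.get_image(n); cv2.imwrite(f"pics/{n}0.png",im[:,:,::-1]); np.save(f"pics/{n}0.npy",d)
    p=vision.camera_params(n); print(n,{k:np.round(v,4).tolist() for k,v in p.items()})
    print((d>0).mean())
print(sensors.read_state())
E
```

```text
pics
scene {'intrinsics': [[542.1377, 0.0, 311.1035], [0.0, 542.1377, 233.0347], [0.0, 0.0, 1.0]], 'k1': -0.0346, 'R': [[0.8019, 0.5972, -0.0147], [0.4236, -0.5858, -0.691], [-0.4213, 0.5479, -0.7227]], 't': [-0.4304, -0.168, 1.5067]}
0.9961328125
top {'intrinsics': [[451.9112, 0.0, 318.7783], [0.0, 451.9112, 238.8607], [0.0, 0.0, 1.0]], 'k1': -0.1049, 'R': [[-0.0038, -0.9999, 0.0106], [-0.981, 0.0017, -0.1941], [0.1941, -0.0112, -0.9809]], 't': [-0.0239, 0.5576, 1.0928]}
0.9959244791666667
{'time_s': 0.1, 'joint_pos': array([ 6.71271256e+01,  1.58759391e+01, -1.59106891e+00,  7.26511597e+01,
       -6.11950738e-04,  8.40760083e+01]), 'dq': array([ 0.01631697, -0.11865139,  0.15732129,  0.00785505, -0.18222032,
       -0.05740465]), 'tau': array([ 6.35048877e-05, -4.46708572e+01,  2.96128875e+01,  8.44010152e-03,
       -8.46299849e-05, -9.08866070e-06]), 'position': array([0.18192634, 0.59718438, 0.23024051]), 'ee_rot': array([[-9.56565142e-01,  2.91517584e-01, -7.91794967e-04],
       [ 2.91518589e-01,  9.56563268e-01, -1.90439815e-03],
       [ 2.02236433e-04, -2.05250384e-03, -9.99997873e-01]]), 'ft_force': array([ 4.85342516e-01, -4.18418509e-01, -1.74629218e-04]), 'wrist_torque': array([0.03922337, 0.02216387, 0.04602574]), 'grip_width': 0.08558028425129731}
```

View pics/scene0.png

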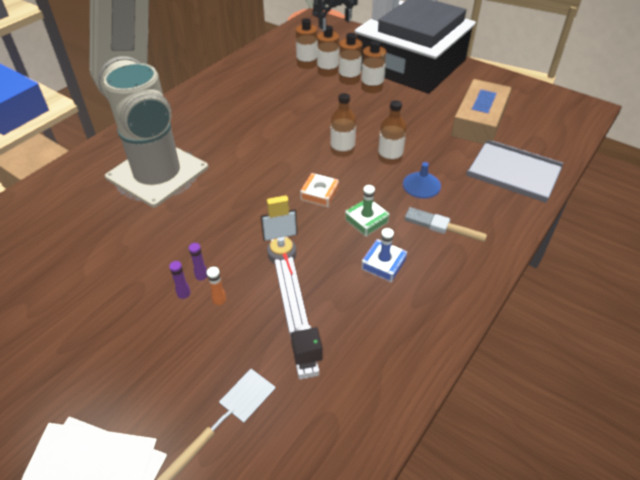

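View pics/top0.png

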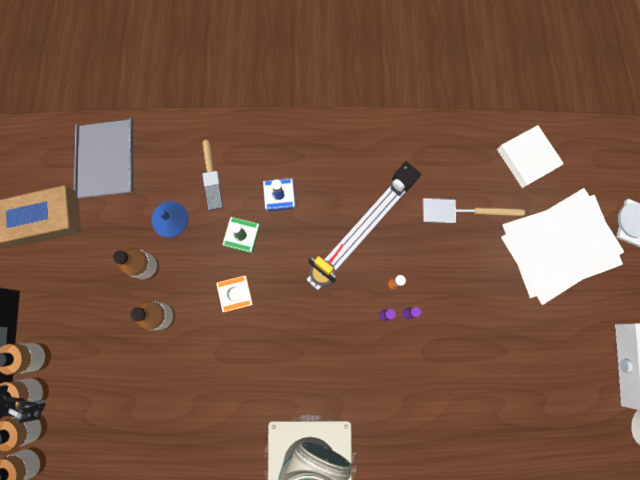

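Scene view: the orange sample is at about (216,287), with two purple decoys beside it. The orange socket is at (320,188), the yellow grip at (278,207) and the lens at (307,345). Top view: sample head (400,281), orange socket (234,294), grip (322,266), camera (405,178). I'll zoom in next.

Run:
```python
import cv2,numpy as np
s=cv2.imread("pics/scene0.png");t=cv2.imread("pics/top0.png")
def c(im,x,y,w,h,k): return cv2.resize(im[y:y+h,x:x+w],None,fx=k,fy=k,interpolation=cv2.INTER_NEAREST)
cv2.imwrite("pics/z1.png",c(s,160,160,200,150,4))
cv2.imwrite("pics/z2.png",c(t,210,150,220,180,3.5))
```

```text
(no output)
```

View pics/z1.png

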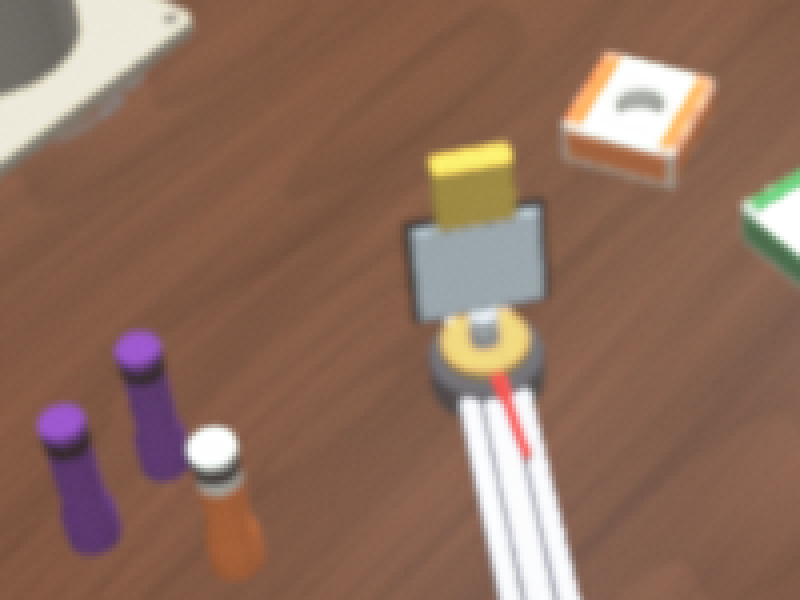

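View pics/z2.png

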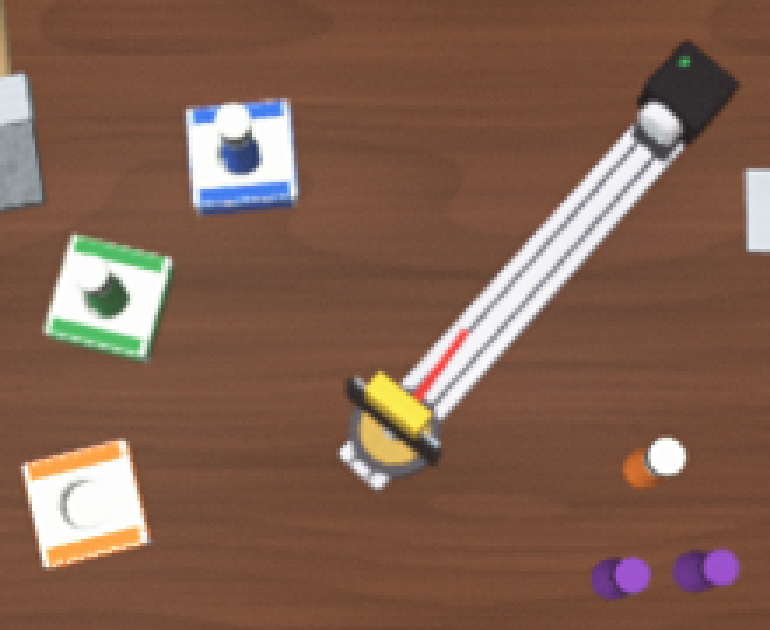

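```bash
cat > h.py <<'E'
import cv2,numpy as np
from rig import ctrl, claw, sensors, vision
P={n:vision.camera_params(n) for n in("scene","top")}
for p in P.values():
    p["K"]=np.array(p["intrinsics"]);p["R"]=np.array(p["R"]);p["t"]=np.array(p["t"]);p["dc"]=np.array([p["k1"],0,0,0,0.]);p["C"]=-p["R"].T@p["t"]
def und(n,uv):
    p=P[n];return cv2.undistortPoints(np.array(uv,float).reshape(-1,1,2),p["K"],p["dc"]).reshape(-1,2)
def onz(n,uv,z):
    p=P[n];x=und(n,uv);r=np.c_[x,np.ones(len(x))]@p["R"];s=(z-p["C"][2])/r[:,2];return p["C"]+s[:,None]*r
def tri(a,b):  # scene, top
    A=[np.c_[P[n]["R"],P[n]["t"]] for n in("scene","top")]
    X=cv2.triangulatePoints(A[0],A[1],und("scene",a).T,und("top",b).T);return (X[:3]/X[3]).T
def cloud(n,d):
    p=P[n];v,u=np.mgrid[0:480,0:640];x=und(n,np.c_[u.ravel(),v.ravel()])
    return ((np.c_[x,np.ones(len(x))]*d.reshape(-1,1)-p["t"])@p["R"]).reshape(480,640,3)
def proj(n,X):
    p=P[n];return cv2.projectPoints(np.array(X,float).reshape(-1,1,3),cv2.Rodrigues(p["R"])[0],p["t"],p["K"],p["dc"])[0].reshape(-1,2)
def grab(tag):
    o={}
    for n in P:
        im,d=vision.get_image(n);cv2.imwrite(f"pics/{tag}_{n}.png",im[:,:,::-1]);np.save(f"pics/{tag}_{n}.npy",d);o[n]=(im,d)
    return o
def load(tag): return {n:(cv2.imread(f"pics/{tag}_{n}.png")[:,:,::-1],np.load(f"pics/{tag}_{n}.npy")) for n in P}
def cents(m,box,minA=15):
    x,y,w,h=box;mm=np.zeros(m.shape,np.uint8);mm[y:y+h,x:x+w]=m[y:y+h,x:x+w]
    k,l,s,c=cv2.connectedComponentsWithStats(mm)
    return [(l==i,s[i].tolist(),c[i]) for i in np.argsort(-s[:,4]) if i and s[i,4]>=minA]
E
for n in scene top; do cp pics/${n}0.png pics/a_$n.png; cp pics/${n}0.npy pics/a_$n.npy; done
python3 - <<'E'
from h import *
o=load("a")
hsv={n:cv2.cvtColor(np.ascontiguousarray(o[n][0]),cv2.COLOR_RGB2HSV) for n in P}
H={n:h[...,0].astype(int) for n,h in hsv.items()};S={n:h[...,1].astype(int) for n,h in hsv.items()};V={n:h[...,2].astype(int) for n,h in hsv.items()}
W={n:(S[n]<45)&(V[n]>170) for n in P}
OR={n:(H[n]>5)&(H[n]<18)&(S[n]>150)&(V[n]>190) for n in P}
Y={n:(H[n]>20)&(H[n]<33)&(S[n]>150)&(V[n]>190) for n in P}
C={n:cloud(n,o[n][1]) for n in P}
def two(name,ms,boxes):
    uv=[]
    for n in("scene","top"):
        for m,s,c in cents(ms[n],boxes[n])[:3]:
            pts=C[n][m];print(name,n,s,c.round(1),"cloud med",np.median(pts,0).round(4))
        uv.append(cents(ms[n],boxes[n])[0][2])
    print("  tri",tri(uv[0],uv[1]).round(4))
two("head",W,{"scene":(200,260,30,25),"top":(390,268,20,22)})
two("sockO",{n:(W[n]|OR[n]) for n in P},{"scene":(295,168,50,50),"top":(210,270,50,50)})
two("strips",OR,{"scene":(295,168,50,50),"top":(210,270,50,50)})
two("grip",Y,{"scene":(260,190,35,30),"top":(305,250,35,30)})
# sample base body
for n in P:
    M=C[n];
    for nm,(x,y),r in(("sample",onz("top",[400,281],.1)[0,:2],.03),):
        m=(np.hypot(M[...,0]-x,M[...,1]-y)<r)&(M[...,2]>.095)
        print(n,"cloudtop",m.sum(),M[m].mean(0).round(4),M[m].max(0).round(4),M[m].min(0).round(4))
E
```

```text
head scene [206, 266, 14, 11, 110] [212.5 271.3] cloud med [ 0.446  -0.2185  0.1013]
head top [395, 275, 11, 11, 90] [400.  279.9] cloud med [ 0.4476 -0.2211  0.0982]
  tri [[ 0.4472 -0.2199  0.1025]]
sockO scene [304, 174, 30, 24, 412] [319.  185.6] cloud med [0.4141 0.201  0.0293]
sockO scene [303, 176, 10, 13, 23] [307.9 181.3] cloud med [0.3855 0.1912 0.0311]
sockO top [217, 276, 35, 36, 790] [233.8 293.3] cloud med [0.4224 0.1924 0.0283]
  tri [[0.4215 0.1904 0.0325]]
strips scene [303, 176, 10, 13, 23] [307.9 181.3] cloud med [0.3855 0.1912 0.0311]
strips top [218, 277, 26, 10, 95] [230.8 281.2] cloud med [0.453 0.199 0.03 ]
strips top [224, 301, 26, 9, 94] [236.2 305.2] cloud med [0.3921 0.1846 0.0296]
  tri [[0.4307 0.172  0.0744]]
grip scene [267, 199, 21, 5, 25] [275.8 201.7] cloud med [ 0.4772 -0.0389  0.178 ]
grip top [315, 256, 18, 18, 146] [323.2 264.5] cloud med [ 0.4745 -0.0333  0.1774]
  tri [[ 0.4738 -0.035   0.1746]]
scene cloudtop 104 [ 0.4477 -0.2196  0.101 ] [ 0.4591 -0.2068  0.1045] [ 0.4345 -0.2317  0.0954]
top cloudtop 78 [ 0.4483 -0.2204  0.0992] [ 0.4598 -0.2087  0.1046] [ 0.4374 -0.2329  0.0951]
```

Run:
```python
from h import *
o=load("a")
C={n:cloud(n,o[n][1]) for n in P}
for n,f in(("scene",0),("top",0)):
    M=C[n]
    m=(np.hypot(M[...,0]-.422,M[...,1]-.191)<.06)&(M[...,2]>.024)&(M[...,2]<.036)
    m=cv2.morphologyEx(m.astype(np.uint8),cv2.MORPH_CLOSE,np.ones((9,9)))
    m=cents(m>0,(200,150,200,180))[0][0]
    uv=np.argwhere(m)[:,::-1]; pts=onz(n,uv,.03)[:,:2].astype(np.float32)
    print(n,"sock rect",cv2.minAreaRect(pts),"mean",pts.mean(0))
    # grip top
    g=(np.hypot(M[...,0]-.474,M[...,1]+.034)<.05)&(M[...,2]>.17)
    p=onz(n,np.argwhere(g)[:,::-1],.179)[:,:2].astype(np.float32); print(n,"grip",g.sum(),cv2.minAreaRect(p),p.mean(0), M[g][:,2].max())
    # frame top / mirror
    im=o[n][0].astype(int)
    r=(im[...,0]>170)&(im[...,1]<90)&(im[...,2]<90)
    for mm,s,c in cents(r,(250,220,110,80),5)[:1]:
        q=onz(n,np.argwhere(mm)[:,::-1],.034); vx,vy,x0,y0=cv2.fitLine(q[:,:2].astype(np.float32),cv2.DIST_L2,0,.01,.01).ravel()
        print(n,"pointer",s,q.mean(0).round(4),"ang",np.degrees(np.arctan2(vy,vx)),"ends",q[q[:,0].argmin()].round(3),q[q[:,0].argmax()].round(3))
    # rail: low white
    W=(im.min(-1)>165)&(im.max(-1)-im.min(-1)<40)&(M[...,2]<.05)&(M[...,0]>.5)&(M[...,0]<.66)&(M[...,1]<-.05)&(M[...,1]>-.24)
    for mm,s,c in cents(W,(200,150,220,250),30)[:3]:
        z=np.median(M[mm][:,2]);q=onz(n,np.argwhere(mm)[:,::-1],z);f=cv2.fitLine(q[:,:2].astype(np.float32),cv2.DIST_HUBER,0,.01,.01).ravel()
        print(n,"rail",s,z,q.mean(0).round(4),np.degrees(np.arctan2(f[1],f[0])))
    # camera body
    k=(M[...,2]>.08)&(M[...,2]<.15)&(np.hypot(M[...,0]-.68,M[...,1]+.23)<.07)
    print(n,"cam",k.sum(),M[k].min(0),M[k].max(0),M[k].mean(0))
```

```text
scene sock rect ((0.4253931939601898, 0.18759247660636902), (0.08105459809303284, 0.08808593451976776), 14.49344253540039) mean [0.424674   0.18866505]
scene grip 160 ((0.47849318385124207, -0.0365593247115612), (0.04421691223978996, 0.02570444718003273), 49.44130325317383) [ 0.47828692 -0.03620474] 0.18379292557863813
scene rail [277, 260, 32, 72, 1219] 0.021297487837923477 [ 0.5781 -0.1274  0.0213] -42.34036
scene cam 1038 [ 0.67212135 -0.27955119  0.08014775] [ 0.74420624 -0.20953526  0.1247183 ] [ 0.71393076 -0.24916877  0.1126898 ]
top sock rect ((0.42152708768844604, 0.18990817666053772), (0.07811378687620163, 0.0791444480419159), 14.158346176147461) mean [0.42124394 0.18991315]
top grip 146 ((0.47519558668136597, -0.03355015814304352), (0.0436575748026371, 0.016540635377168655), 50.840579986572266) [ 0.47521576 -0.03354395] 0.18231309737722215
top pointer [328, 245, 15, 19, 32] [ 0.5186 -0.0656  0.034 ] ang -36.953293 ends [ 0.499 -0.054  0.034] [ 0.545 -0.086  0.034]
top rail [329, 204, 65, 60, 983] 0.019001062463636944 [ 0.5835 -0.1325  0.019 ] -42.783848
top cam 553 [ 0.67237894 -0.27840809  0.08054251] [ 0.74498251 -0.2109725   0.12394939] [ 0.70283973 -0.24115552  0.11241365]
```

Measured so far:
- **Sample:** (0.448,-0.220), top at z≈0.10.
- **Orange socket:** (0.4215,0.1905).
- **Mirror axis:** (0.475,-0.0335), with the lens in direction −42.6°. The rail, pointer and grip edge agree to about 0.5°.

These imply a mirror turn of about 70°. Next I'll go to the sample and grasp it.

```bash
cat >> h.py <<'E'
def Rd(yaw):
    a=np.radians(yaw);y=np.array([np.cos(a),np.sin(a),0]);z=np.array([0,0,-1.]);return np.c_[np.cross(y,z),y,z]
def st():
    s=sensors.read_state();print("t",round(s["time_s"],2),"p",s["position"].round(4),"f",s["ft_force"].round(2),"w",round(s["grip_width"],4),"j",s["joint_pos"].round(1));return s
E
python3 - <<'E'
from h import *
R=Rd(90)
ctrl.move_straight([.182,.598,.32],velocity=.2)
ctrl.move_to([.448,-.220,.25],R);st()
ctrl.move_straight([.448,-.220,.13],velocity=.15);st()
hit=ctrl.move_straight([.448,-.220,.050],velocity=.08,stop_force=6);print(hit);st()
grab("b")
E
python3 - <<'E'
import cv2,numpy as np
s=cv2.imread("pics/b_scene.png");t=cv2.imread("pics/b_top.png")
a=cv2.resize(s[200:330,140:300],(480,390));b=cv2.resize(t[220:350,330:450],(360,390))
cv2.imwrite("pics/zb.png",np.hstack([a,b])[:, :800])
E
```

```text
t 3.72 p [ 0.4483 -0.2196  0.2501] f [ 0.34  0.57 -0.03] w 0.0855 j [-33.5   2.4 -15.1  72.5   0.  -33.6]
t 4.67 p [ 0.4487 -0.2204  0.1309] f [ 0.62 -0.67  0.29] w 0.0855 j [-33.6   7.6 -24.6  57.7   0.  -33.6]
False
t 5.82 p [ 0.4485 -0.2204  0.0505] f [-0.16 -0.24  0.07] w 0.0854 j [-33.6  13.  -29.4  47.5  -0.  -33.6]
```

View pics/zb.png

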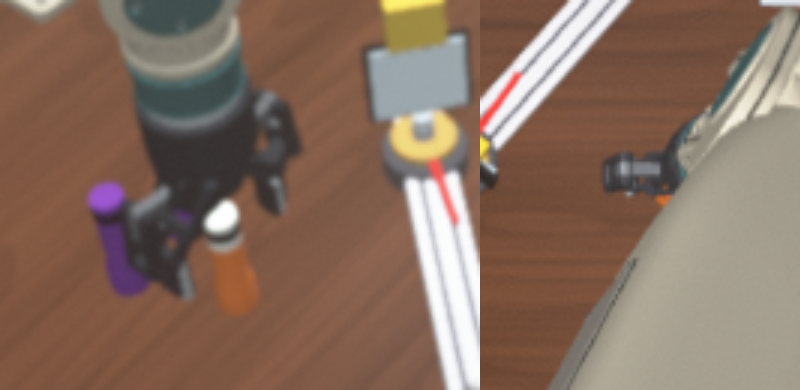

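The crop shows the sample standing upright between the open jaws (around (225,255)) and the purple decoys clear of the fingers. I'll close and lift.

```bash
python3 - <<'E'
from h import *
claw.grip(0.015,40);st()
ctrl.move_straight([.448,-.220,.30],velocity=.2);st()
ctrl.move_to([.4215,.1905,.30],Rd(90));st()
ctrl.move_straight([.4215,.1905,.115],velocity=.2)
ctrl.hold(.3);st()
grab("c")
E
python3 - <<'E'
import cv2,numpy as np
s=cv2.imread("pics/c_scene.png");t=cv2.imread("pics/c_top.png")
a=cv2.resize(s[90:220,250:390],(560,520));b=cv2.resize(t[220:350,200:260],(240,520))
cv2.imwrite("pics/zc.png",np.hstack([a,b])[:, :800])
E
```

```text
t 6.51 p [ 0.448  -0.22    0.0502] f [0.3  1.   2.19] w 0.0229 j [-33.6  13.  -29.4  47.5   0.  -33.6]
t 7.91 p [ 0.4473 -0.2195  0.2986] f [ 0.29  0.59 -1.13] w 0.0232 j [-33.6   1.3 -10.5  78.4  -0.  -33.6]
t 9.43 p [0.4218 0.1899 0.2999] f [-0.   -0.08 -0.73] w 0.0229 j [ 16.2  -2.6 -14.2  78.4  -0.   16.3]
t 10.81 p [0.4221 0.1907 0.1158] f [-0.04  0.76 -0.67] w 0.0229 j [ 16.3   4.9 -29.8  55.3  -0.   16.3]
```

View pics/zc.png

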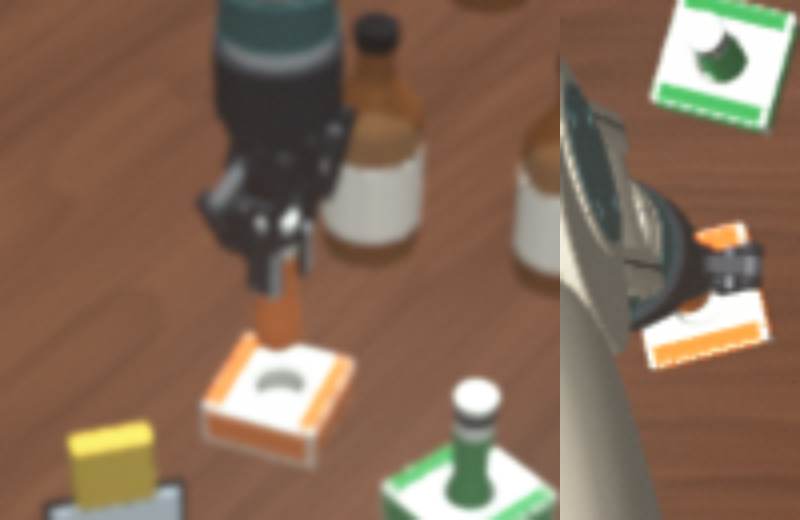

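The sample is held above the hole. I'll overlay the predicted hole and foot outlines on the scene view to check alignment.

Run:
```python
from h import *
o=load("c")["scene"][0]; a=load("a")
th=np.linspace(0,2*np.pi,60)
def ov(im,n,circ,box,k=8):
    x,y,w,h=box;z=cv2.resize(np.ascontiguousarray(im[y:y+h,x:x+w,::-1]),None,fx=k,fy=k)
    for X,Y,Z,r,c in circ:
        p=(proj(n,np.c_[X+r*np.cos(th),Y+r*np.sin(th),0*th+Z])-[x,y]+.5)*k-.5
        cv2.polylines(z,[p.round().astype(np.int32)],True,c,1)
    return z
b=(300,145,50,65)
A=ov(o,"scene",[(.4215,.1905,.03,.017,(255,0,0)),(.422,.1907,.0656,.012,(0,255,0)),(.422,.1907,.0686,.015,(0,255,0)),(.422,.1907,.0916,.015,(0,255,0))],b)
B=ov(a["top"][0],"top",[(.4215,.1905,.03,.017,(255,0,0)),(.4215,.1905,.008,.017,(0,255,0))],(210,262,50,65))
cv2.imwrite("pics/zd.png",np.hstack([A,B]))
```

```text
(no output)
```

View pics/zd.png

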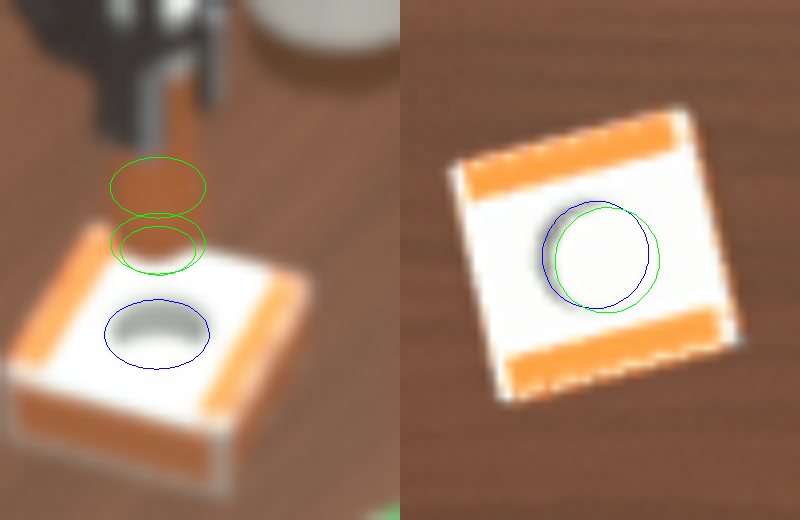

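Run:
```python
from h import *
im=load("c")["scene"][0]
h=cv2.cvtColor(np.ascontiguousarray(im),cv2.COLOR_RGB2HSV).astype(int)
for r in range(160,182):
    print(r,im[r,308:332,0]-im[r,308:332,2].astype(int), )
print(proj("scene",[[.422,.1907,.0656],[.422,.1907,.08]]))
```

```text
160 [61 60 57 43 23 10  7  7  6  2  0  7 34 76 97 92 76 63 59 59 61 62 64 63]
161 [61 60 56 46 28 13  9  9  7  2  0  6 35 77 97 94 78 64 60 60 61 63 64 63]
162 [60 59 57 50 37 25 20 19 11  4  1  9 39 78 97 94 78 66 61 61 63 62 63 63]
163 [ 60  58  58  55  48  43  43  40  26  13   9  22  53  87 101  94  79  66
  62  63  64  64  63  62]
164 [ 59  58  57  57  57  58  64  68  55  39  33  48  78  98 103  95  81  68
  63  63  63  64  63  63]
165 [ 57  60  58  57  60  67  79  88  85  73  69  80  97 104 104  98  87  72
  65  64  63  64  64  64]
166 [ 58  58  58  58  62  72  88  96 101  98  98 101 106 106 106 104  93  77
  66  63  63  63  64  65]
167 [ 60  59  59  60  64  74  89 100 104 106 107 107 107 106 106 105  98  83
  69  63  63  64  65  64]
168 [ 59  58  59  61  65  76  92 101 104 106 107 108 108 107 106 104  99  85
  69  63  63  64  65  63]
169 [ 59  59  60  62  66  78  92 101 105 106 107 108 107 107 106 105 100  84
  69  64  63  64  63  62]
170 [ 58  59  61  62  66  76  92 101 104 107 107 109 108 108 106 104  98  82
  70  63  64  63  62  61]
171 [ 59  61  61  62  65  75  91 100 106 1
[... 449 characters left out ...]
53  54  55  58  61  63]
176 [ 85 128 146 152 154 146 116  78  68  82  92  93  90  79  61  46  35  29
  30  32  36  43  51  56]
177 [112 140 149 152 144 103  55  29  34  46  54  56  50  43  21   7   3   2
   4   8  13  24  30  35]
178 [138 148 151 151 117  50   8   1   2   7  12  11   9   5   1  -1   0   0
  -1   0   1   3   5   8]
179 [153 155 154 135  79  16  -1  -1  -1   0   0   0   0  -1   0  -1  -1   0
   0  -1  -1   0  -1   0]
180 [155 157 147 105  35   2  -1   0   0   0   0   0   0   0   0   0   0   0
   0   0   0   0  -1  -1]
181 [155 152 124  64  12  -1  -1   0   0   1   1   1   1   1   0   0   0   0
   0   0   0   0  -1   0]
[[319.28045814 175.8287188 ]
 [319.25862319 171.47971531]]
```

Run:
```python
from h import *
d=load("c");im,dp=d["scene"]
M=cloud("scene",dp)
for r in (163,165,167,169,171,173,174,175,176,177,178,179): print(r,im[r,319],M[r,319].round(4), M[r,316].round(3),M[r,322].round(3))
M0=cloud("scene",load("a")["scene"][1]); print([ (r,M0[r,319].round(4).tolist()) for r in (174,176,178,195)])
# foot axis as in the initial picture: bottom edge check
print(proj("scene",[[.448,-.22,0],[.448,-.22,.1]]))
i0=load("a")["scene"][0]
for r in range(296,310): print(r,(i0[r,212:226,0].astype(int)-i0[r,212:226,2]))
```

```text
163 [128 112 106] [0.4335 0.1741 0.1238] [0.429 0.167 0.126] [0.431 0.19  0.113]
165 [157 104  77] [0.427  0.1829 0.1086] [0.419 0.181 0.106] [0.434 0.187 0.109]
167 [167  99  60] [0.4272 0.1826 0.1025] [0.418 0.183 0.098] [0.434 0.186 0.104]
169 [167  99  59] [0.4295 0.1794 0.0993] [0.421 0.178 0.096] [0.433 0.188 0.095]
171 [168 100  60] [0.43   0.1788 0.0935] [0.422 0.177 0.091] [0.435 0.184 0.092]
173 [165  97  59] [0.4298 0.1789 0.0868] [0.42  0.179 0.082] [0.437 0.182 0.088]
174 [163  97  58] [0.4299 0.1788 0.0837] [0.424 0.174 0.084] [0.437 0.182 0.085]
175 [160  94  56] [0.4286 0.1805 0.0786] [0.422 0.177 0.077] [0.433 0.187 0.076]
176 [161 101  68] [0.4314 0.1767 0.0793] [0.422 0.176 0.075] [0.434 0.186 0.074]
177 [190 153 134] [0.4283 0.1809 0.0716] [0.423 0.176 0.072] [0.434 0.186 0.071]
178 [237 233 226] [0.4297 0.179  0.0703] [0.397 0.209 0.033] [0.435 0.185 0.069]
179 [252 253 252] [0.4037 0.2143 0.0294] [0.398 0.209 0.031] [0.41  0.219 0.029]
[(174, [0.3703, 0.26, -0.0011]), (176, [0.3943, 0.2272, 0.0262]), (178, [0.402, 0.2167, 0.0303]), (195, [0.4406, 0.1637, 0.0293])]
[[219.53878129 301.1193348 ]
 [212.93019829 272.25836547]]
296 [ 95 105 108 107 109 109 108 107 105 105 106 105 103  90]
297 [ 91 103 107 110 109 110 108 108 107 105 105 105 104  93]
298 [ 87 102 107 108 110 109 109 108 107 104 104 104 102  93]
299 [ 82  98 106 107 108 109 108 108 108 105 102 102 100  92]
300 [ 78  94 102 105 107 108 107 107 106 104 101 100  96  86]
301 [ 74  88  99 103 105 107 106 106 105 103 100  97  91  78]
302 [ 68  81  93 100 103 104 105 105 105 102  98  91  80  69]
303 [ 65  73  85  93  98 101 102 101 100  96  89  79  68  62]
304 [61 66 73 81 87 90 91 90 89 84 76 68 62 60]
305 [60 62 65 69 71 75 75 74 72 69 64 60 61 60]
306 [61 62 62 62 63 62 63 62 61 60 60 59 59 61]
307 [62 62 60 60 60 59 59 59 58 60 59 60 61 59]
308 [62 61 60 59 58 59 58 59 59 59 60 60 60 59]
309 [61 61 59 60 59 60 60 58 61 60 61 60 60 58]
```

Foot alignment checks out: its axis is ≈(0.421,0.191) by depth, and the lateral offset is under 0.3 px. I'll insert it.

Run:
```python
from h import *
print(ctrl.move_straight([.4213,.1903,.085],velocity=.1,stop_force=6));st()
print(ctrl.move_straight([.4213,.1903,.048],velocity=.04,stop_force=6));s=st()
grab("d")
```

```text
False
t 11.36 p [0.4208 0.1902 0.0846] f [-0.6   0.01 -0.42] w 0.023 j [ 16.3   7.  -31.8  51.3   0.   16.3]
True
t 12.03 p [0.4214 0.1907 0.0577] f [0.2  0.28 1.8 ] w 0.0232 j [ 16.3   9.1 -33.4  47.6   0.1  16.3]
```

It made contact at TCP z=0.0577. A fully home sample predicts 0.058, so I'll release, retreat and look.

Run:
```python
from h import *
claw.grip(0.07,40);st()
ctrl.hold(.2)
p=sensors.read_state()["position"]
ctrl.move_straight([.4213,.1903,.24],velocity=.2)
ctrl.move_to([.475,-.0335,.28],Rd(-39.6));st()
d=grab("e")
for n in P:
    M=cloud(n,d[n][1])
    m=(np.hypot(M[...,0]-.4215,M[...,1]-.1905)<.03)&(M[...,2]>.095)
    print(n,m.sum(),M[m].mean(0).round(4),np.percentile(M[m][:,2],[10,50,90]).round(4))
    im=d[n][0]; 
    hs=cv2.cvtColor(np.ascontiguousarray(im),cv2.COLOR_RGB2HSV).astype(int)
u=proj("scene",[[.4215,.1905,.108]])[0];v=proj("top",[[.4215,.1905,.108]])[0];print(u,v)
s=d["scene"][0];t=d["top"][0]
a=cv2.resize(s[100:300,230:400],(510,600));b=cv2.resize(t[210:330,205:255],(250,600))
cv2.imwrite("pics/ze.png",np.hstack([a,b])[...,::-1])
```

```text
t 12.65 p [0.4206 0.1905 0.0576] f [-0.66 -0.47  0.49] w 0.0705 j [ 16.3   9.  -33.4  47.6   0.1  16.3]
t 15.47 p [ 0.4747 -0.0332  0.2794] f [-0.7   0.32  0.29] w 0.0701 j [-11.8  -0.7 -14.8  76.    0.  117.8]
scene 82 [0.4236 0.1872 0.1057] [0.0994 0.1066 0.1102]
top 94 [0.421  0.1884 0.1059] [0.1029 0.1059 0.1089]
[319.00647232 162.80204153] [228.2497035  290.88633071]
```

View pics/ze.png

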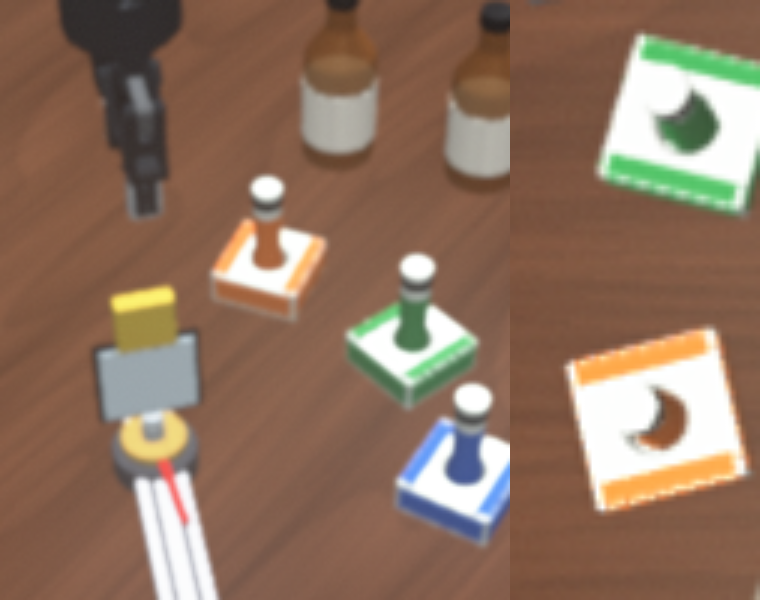

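The orange sample is seated like its green and blue neighbours: head top z≈0.106–0.108, upright, centred within 3 mm by both views. Next I'll lower onto the yellow grip and pinch it.

Run:
```python
from h import *
print(ctrl.move_straight([.475,-.0335,.19],velocity=.15,stop_force=6))
print(ctrl.move_straight([.475,-.0335,.147],velocity=.06,stop_force=5));st()
claw.grip(0.005,30);s=st();print(s["wrist_torque"])
grab("f")
im=load("f");s=im["scene"][0];t=im["top"][0]
a=cv2.resize(s[150:270,220:340],(500,500));b=cv2.resize(t[200:320,280:350],(290,500))
cv2.imwrite("pics/zf.png",np.hstack([a,b])[...,::-1])
```

```text
False
False
t 17.18 p [ 0.4752 -0.0336  0.1471] f [ 0.32  0.26 -0.18] w 0.07 j [-11.8   4.4 -26.   59.6   0.  117.8]
t 17.72 p [ 0.4742 -0.0326  0.1474] f [-2.44  3.15  4.1 ] w 0.0157 j [-1.180e+01  4.300e+00 -2.610e+01  5.970e+01  1.000e-01  1.178e+02]
[0.56159865 0.65984994 0.1214201 ]
```

View pics/zf.png

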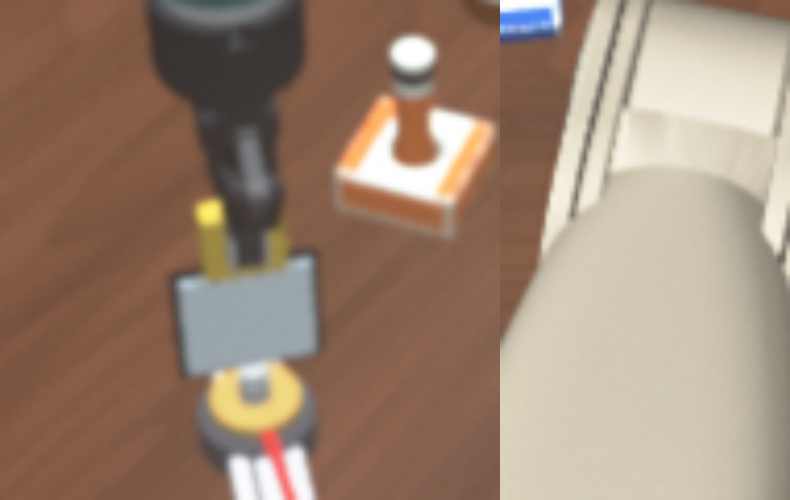

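The pinch is good: 15.7 mm on the 16 mm plate, off-centre by about 1 mm, so I'll recentre to (0.474,−0.0325). Then I'll turn it in steps.

Run:
```python
from h import *
c=[.474,-.0325,.147]
for y in np.linspace(-39.6,30.35,9)[1:]:
    ctrl.move_to(c,Rd(y)); 
    s=sensors.read_state();print(round(s["time_s"],2),y,s["position"].round(4),s["ft_force"].round(1),s["wrist_torque"].round(2),round(s["grip_width"],4),round(np.degrees(np.arctan2(s["ee_rot"][1,1],s["ee_rot"][0,1])),2))
    if np.linalg.norm(s["ft_force"])>30: break
ctrl.hold(.3)
grab("g")
im=load("g");s=im["scene"][0];t=im["top"][0]
a=cv2.resize(s[150:270,220:340],(500,500));b=cv2.resize(t[200:320,280:350],(290,500))
cv2.imwrite("pics/zg.png",np.hstack([a,b])[...,::-1])
for n in P:
    i=im[n][0].astype(int);r=(i[...,0]>150)&(i[...,1]<90)&(i[...,2]<90)
    for mm,q,cc in cents(r,(230,180,130,110),5)[:3]:
        x=onz(n,np.argwhere(mm)[:,::-1],.034);f=cv2.fitLine(x[:,:2].astype(np.float32),cv2.DIST_L2,0,.01,.01).ravel();m=x.mean(0)
        print(n,q,m.round(4),"fit",np.degrees(np.arctan2(f[1],f[0])),"from axis",np.degrees(np.arctan2(m[1]+.0325,m[0]-.474)))
```

```text
18.08 -30.856250000000003 [ 0.474  -0.0325  0.1474] [-2.3 -0.4  5. ] [ 0.17  0.39 -0.04] 0.0157 -31.05
18.36 -22.1125 [ 0.474  -0.0325  0.1474] [-2.   1.   5.8] [ 0.23  0.57 -0.05] 0.0156 -22.43
18.63 -13.368749999999999 [ 0.4738 -0.0325  0.1474] [-2.3  0.4  5.3] [ 0.22  0.61 -0.02] 0.0154 -13.69
18.91 -4.625 [ 0.4737 -0.0324  0.1473] [-3.2  1.3  5.8] [ 0.23  0.69 -0.11] 0.0157 -4.95
19.18 4.118749999999999 [ 0.4736 -0.0324  0.1474] [-3.8  1.2  6.4] [ 0.17  0.69 -0.05] 0.0159 3.79
19.46 12.862500000000004 [ 0.4735 -0.0325  0.1474] [-4.1  1.   6.6] [ 0.21  0.77 -0.07] 0.0157 12.53
19.73 21.606250000000003 [ 0.4734 -0.0325  0.1474] [-4.8  1.3  7.2] [ 0.18  0.78 -0.09] 0.0157 21.27
20.01 30.35 [ 0.4732 -0.0325  0.1473] [-5.1  0.3  6.9] [ 0.08  0.83 -0.07] 0.0155 30.01
scene [285, 219, 15, 18, 93] [0.4608 0.0269 0.034 ] fit -79.48837 from axis 102.49654223881798
```

View pics/zg.png

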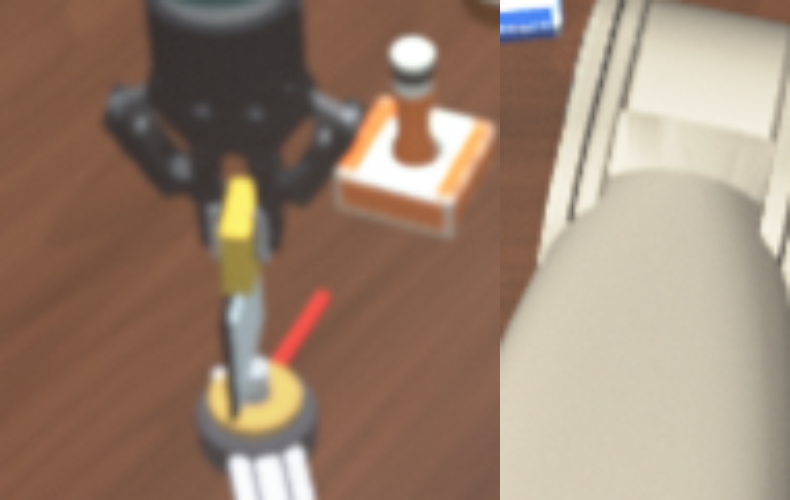

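The pointer now aims at the socket: 100.5–102.5° from the image, 102.6° from the gripper yaw, 103.1° wanted. I'll trim by about +0.6° and check more finely.

Run:
```python
from h import *
ctrl.move_to([.4735,-.0325,.147],Rd(31.0));ctrl.hold(.5)
s=st();print(s["wrist_torque"],np.abs(s["dq"]).max(),np.degrees(np.arctan2(s["ee_rot"][1,1],s["ee_rot"][0,1])))
grab("i")
for tag in("a","i"):
    i=load(tag)["scene"][0].astype(float);w=np.clip(i[...,0]-i[...,1:].max(-1)-70,0,None)
    m=np.zeros_like(w);x0,y0,x1,y1=(275,215,305,242) if tag=="i" else(280,250,296,280);m[y0:y1,x0:x1]=w[y0:y1,x0:x1]
    vu=np.argwhere(m>0);q=onz("scene",vu[:,::-1],.034)[:,:2];ww=m[m>0]
    C=np.cov(q.T,aweights=ww);c=np.average(q,axis=0,weights=ww);e=np.linalg.eigh(C)[1][:,1]
    print(tag,len(ww),c.round(4),np.degrees(np.arctan2(e[1],e[0])))
    nrm=np.array([-e[1],e[0]]);print("  line offset of socket",nrm@(np.array([.4213,.1905])-c),"of axis",nrm@(np.array([.4735,-.0325])-c))
d=load("i")
for n in("scene",):
    M=cloud(n,d[n][1]);k=(np.hypot(M[...,0]-.4215,M[...,1]-.1905)<.03)&(M[...,2]>.095);print(M[k].mean(0))
i=cv2.resize(d["scene"][0][100:300,220:440],(770,600 if 0 else 700))[:600];cv2.imwrite("pics/zi.png",i[...,::-1])
a=load("a")
```

```text
t 21.16 p [ 0.4732 -0.0326  0.1474] f [-3.3   0.71  5.24] w 0.0159 j [-11.7   4.2 -26.2  59.6  -0.   47.6]
[ 0.17257348  0.67513723 -0.11400347] 0.10544192021192982 30.647810969592857
a 67 [ 0.5147 -0.0625] 143.5808036376978
  line offset of socket -0.14813785952817557 of axis 0.00031856960505429415
i 103 [0.4595 0.0257] 103.60052198602766
  line offset of socket -0.0016093429065496341 of axis 9.307055878415335e-05
[0.42337649 0.18772311 0.10512642]
```

View pics/zi.png

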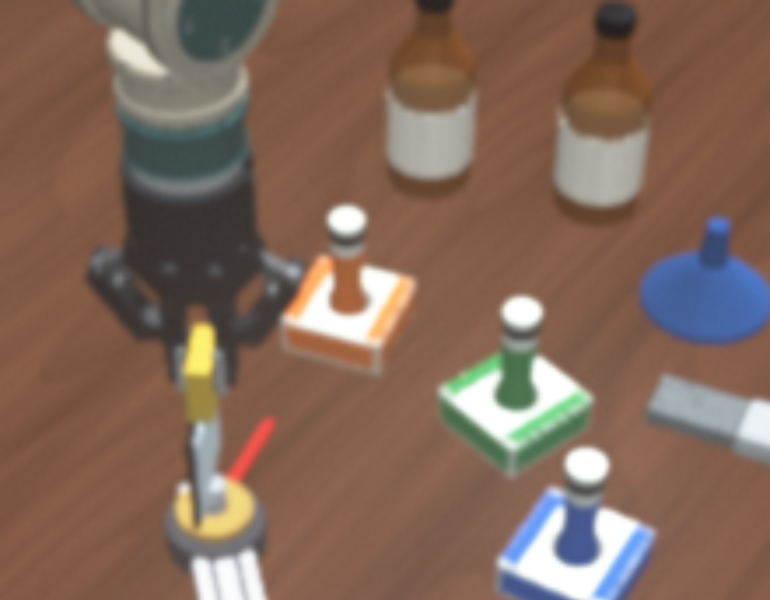

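The pointer line passes the socket centre 1.6 mm to the side (limit 20 mm) and goes through the mirror axis within 0.1 mm. The view shows the sample upright in its socket, the grip held and nothing else disturbed. I'll hand in.

Run:
```python
from h import *
ctrl.hold(.5);st();ctrl.finish_job()
```

```text
t 21.76 p [ 0.4732 -0.0325  0.1473] f [-3.35  0.39  5.82] w 0.0155 j [-11.7   4.2 -26.2  59.6  -0.   47.6]
the job is handed in; nothing more can be done
```

The orange sample is back in the orange-labelled socket and released. The mirror is turned about 70° and still held in the fingers. I handed the job in at about 22 s; it reports no verdict.

**Sample:**
- It touched the socket floor at TCP height 0.0577 m, where a fully home sample predicts about 0.058 m.
- After release it looked upright, like its neighbours, and its head was within about 4 mm of the socket centre in both views.
- The depth reading put its top at about 0.105–0.107 m, slightly under the expected 0.108 m. I put this down to edge pixels in the average.
- While it hung over the hole, its foot looked 3–4 mm higher than expected. It may have shifted in the grip or this may be an image error; the floor-contact height showed no such offset.

**Mirror:**
- The red pointer, measured in the scene view, reads 103.6°; about 103.1° was wanted.
- Its line passes 1.6 mm from the socket centre, against a 20 mm limit.
- The first, coarser pointer readings were 100.5–102.5°, before I trimmed the angle by about 0.6°. The gripper's own yaw now implies 103.9°.
- Fingers are shut on the grip at 15.5–15.9 mm with a 30 N grip setting, and the arm is still.

**Other objects:** the last scene picture showed nothing else disturbed. This was a check by eye, not a measurement. The arm blocks much of the top view in the final pose, so I checked the pointer from the scene camera only.

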